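Nest a die blank in the engraving fixture

TASK

Lower the nest plate over the two dowels of the engraving fixture until it lies flush, then stand the square-footed die blank on the plate in the inside corner of its two stops and press it firmly against both stops at once, square to them and flat on the plate. The program finishes while the robot is still holding the blank pressed against both stops. Do not disturb the other things on the bench.

Things in the scene. Friction and masses are not known exactly. Their poses are not given: they have to be found in the camera images.
- fixture: white-painted fixture block, fixed to the bench, 170 (its x) x 130 (its y) x 22 mm high, with two upright steel dowels on its flat top (and, on the other diagonal, two flush dark screw heads); origin at the centre of its underside, z up
- seat (a point): centre of the fixture's flat top, 22 mm above the bench; same axes as the fixture. The seated plate's origin lies here, its x axis along the fixture's x axis
- big_pin (a point): tip of the thick dowel, 12 mm in diameter, standing 18 mm above the fixture's top with a conical last 5 mm; at x -55, y -38 mm in the fixture's frame
- small_pin (a point): tip of the thin dowel, 7 mm in diameter, standing 18 mm above the fixture's top with a conical last 3.5 mm; at x +55, y +38 mm in the fixture's frame
- plate: loose aluminium nest plate, 140 (x) x 110 (y) x 10 mm, 0.4 to 0.6 kg, lying flat on the bench, with a 15 mm and a 10 mm through hole for the thick and the thin dowel (it goes on one way round only, with 1.5 mm of play all round) and two upright bars on its top that make an L: the stops. Origin at the centre of its underside, z up; centre of mass within 5 mm of it in x and y. It can be lifted by its long stop
- long_stop: the long bar of the plate, running along the plate's x over its middle, 116 x 12 mm (12 mm to grip), 20 mm high from the plate's top (10 to 30 mm above the underside); origin at the centre of its foot, at x -2, y 0 mm in the plate's frame. Its working face looks to the plate's -y
- short_stop: the short bar of the plate, 12 (x) x 44 (y) mm, 20 mm high, at a right angle to the long one near its +x end; origin at the centre of its foot, at x +50, y -28 mm in the plate's frame. Its working face looks to the plate's -x
- corner (a point): inside corner of the two stops, on the plate's top face, at x +44, y -6, z +10 mm in the plate's frame, with the plate's axes; the nested blank's centre lies 22 mm to -x and 22 mm to -y of it
- big_hole (a point): centre of the 15 mm hole at the plate's underside, at x -55, y -38 mm in the plate's frame
- small_hole (a point): centre of the 10 mm hole at the plate's underside, at x +55, y +38 mm in the plate's frame
- blank: brass die blank, standing upright, loose, 0.3 to 0.6 kg: a square foot 44 x 44 x 24 mm and on its middle a square shank 20 x 20 mm, 36 mm tall (60 mm overall), sides parallel, all four alike. Origin at the centre of its underside, z up. Foot 4 mm taller than the stops: fingers on the shank pass over them. Dry metal, friction about 0.6: pressed down hard or hard on one stop it sticks
- round_blank: bystander: brass blank with the same shank but a round foot 44 mm in diameter, 60 mm tall, standing near the square one; origin at the centre of its underside
- cutter: bystander: pointed steel cutter standing upright, 16 mm in diameter, 52 mm tall, near the fixture's side that faces the robot; origin at the centre of its underside
- thumbscrew: bystander: dark steel thumbscrew standing on its 28 mm head, 40 mm tall, near the fixture's far side; origin at the centre of its underside
- loupe: bystander: black eye loupe, 36 mm in diameter, 34 mm tall; origin at the centre of its underside
- pad_box: bystander: small flat box, 45 x 60 x 14 mm; origin at the centre of its underside
- scraper: bystander: red-handled screwdriver lying on the bench near its far edge, 150 mm long
Things that resemble listed ones, but are neither listed nor needed, are in the scene too. What is shaped like the blank but orange or turquoise is not meant.

How it is judged (in metres and radians):
On the way:
1. the nest plate lies flush on the fixture, over both dowels (horizontal distance between plate and seat below 0.004 m and z of plate in the frame of seat between -0.003 and 0.002 m and horizontal distance between big_hole and big_pin below 0.004 m and horizontal distance between small_hole and small_pin below 0.004 m and angle between plate's own z axis and vertical below 0.035 rad), for 0.3 s.
At the end, for the whole second after the job is handed in: Plate flush on the fixture (2 mm) with both holes over their dowels (4 mm); blank held by the robot, standing on the plate (3 mm), upright and square to the stops (0.06 rad), within 4 mm of the corner and pressing on each stop with over 1.5 N, all through the last second (all of step 1 and x of blank in the frame of corner between -0.026 and -0.019 m and y of blank in the frame of corner between -0.026 and -0.019 m and z of blank in the frame of corner between -0.003 and 0.003 m and angle between blank's own z axis and vertical below 0.06 rad and (angle between the x axis of blank and the x axis of plate, either way round below 0.06 rad or angle between the x axis of blank and the y axis of plate, either way round below 0.06 rad) and contact force between blank and long_stop above 1.5 N and contact force between blank and short_stop above 1.5 N and contact force between any of the fingers, the arm and blank above 1 N); the arm keeps its last pose, push and grip.
It fails at once if a bystander is moved more than 30 mm (distance of any of round_blank, cutter, thumbscrew, loupe, pad_box, scraper from where it was at the start of the episode above 0.03 m).
It also fails if it takes over 72 s, if anything falls off the work surface, if the arm or the gripper's body presses on something with over 40 N, if the wrist force passes 120 N, or if a joint passes its speed limit or range.

ROBOT

A 7-joint arm with a two-finger parallel gripper is mounted at the origin on the work surface. World frame = base frame: x ahead of the robot, y to its left, z up, the work surface at z = 0. Lengths are in m, angles in degrees, forces in N, time in s.
With the tool pointing down it reaches from about 0.4 to 0.875 m from the base axis. Payload 6.5 kg.
Tool frame: the origin (TCP) lies on the mounting face of the last link; the fingertips stand 173 mm ahead of it and the grasp point (between the pads) lies 155 mm ahead of it (grasp_offset is the z of the grasp point in the tool frame, in m); z points along the fingers, y is the line along which they close (so a half turn about z gives the same grasp; the last joint's range is limited). The gripper opens to 85 mm and grips with 20 to 120 N. Pads are 22 mm wide; open, the fingers measure 114 mm over their backs; the gripper's body (76 mm by 85 mm) begins 54 mm behind the grasp point. The pads swing forward as they close: fully open they stand 13 mm farther back than shut.
Start: joints at [-75.355, 30.733, -0.252, 88.115, 0.149, 61.152, -4.079], TCP at [0.206, 0.617, 0.405] pointing down, gripper open.
Joint ranges: [-154.64, 154.64], [-21.42, 123.67], [-72.66, 72.17], [13.99, 137.28], [-74.86, 254.86], [10.95, 109.41], [-158.01, 158.01]. Speed limits (degrees/s): [136.94, 136.94, 180, 180, 180, 180, 180].

INTERFACE

Orientations are given as a 3x3 rotation matrix whose columns are the frame's x, y, z axes.
In Python, from bench import * gives the robot as it stands. The module is installed in compiled form; this text tells all that it offers.
- The arm moves only by the tool jog_arm, never from a script. Its argument "series" is text: rows parted by semicolons, each of 7 numbers parted by spaces: the opening, from 0 (shut) to 1 (fully open), then the shift along the world's x, y, z each as a share of 20 cm, from -1 to 1, then the turn, a rotation vector about the world's x, y, z each as a share of 2 pi rad, from -1 to 1. In form: fingers x y z rx ry rz; .... A call has 1 to 12 rows; each row shifts and turns the commanded pose from where the row before left it; what a row does not reach is not made up. A row lasts 1/12 s, in which the tool goes at most 41.7 mm and 7.16 degrees, less where a joint would pass 70% of its speed; a pose out of reach is approached as far as the arm can. A call with a number of a shift or a turn outside -1 to 1 is refused whole. A call with a gripper value outside its range is refused whole. The fingers move at their own pace and stop on an object; "grip_force" is the grip in N (left out, the last holds). Time passes only in rows, so rows that do not move let the fingers close. It gives the time, the measured TCP pose, the force, the opening and the grip force at its end, in the units of the state.
- state(): the state, without advancing time (a new reading comes with each control period).
- get_image(name): name is "side" or "top" or "wrist"; returns the picture (480x640x3 uint8, blue, green, red); there is no depth.
- camera_model(name): a dict with "fx", "fy", "cx", "cy" (pixels), "k1" (the pictures are not rectified: a ray, as slopes to the right and down, at radius r is drawn at 1 + k1 r^2 times it, then the intrinsics apply), "camera_from_world" (4x4, takes a point from world to camera coordinates); the wrist camera has in their place "mount" (4x4, takes a point from camera to tool coordinates, whose origin is the TCP and whose axes are the flange's). Camera axes: x right, y up, looking along -z (the intrinsics and any distortion apply to the point x, -y, -z); pixel columns grow to the right and rows downward; lengths in m; the calibration is good to about 2 mm. A picture is of the moment at which its call begins: read the wrist's pose just before it. camera_model takes no time and is no camera call.
- job_done(): hands the job in; it is judged then, once.
Trained networks look in the newest picture that a camera, given by its name, has taken for a name from the list of things; names that differ only in an ending like _2 or _b are one class to them, and where a whole thing is asked for, a point or a joint stands for the part that bears it (a point fixed in the world has none). Each returns a list of dicts, best first, with "p" (0 to 1); they miss things now and then, are a little off and sometimes report something else, mostly with a low value. They report only what shows in the picture. A call takes as long as a camera call. They do not tell look-alikes from the thing itself.
- search_frame(label, camera): "box" ([left, top, right, bottom] in pixels, round what is visible of it).
The state is a dict: "t": time; "joints": joint angles; "joint_vel": joint speeds; "tau": joint torques, N m; "tool_pos": TCP position; "tcp_rot": TCP orientation; "force": force on the tool from outside, world axes, zero at the start; "torque": the same for the moment, N m; "width": finger opening in m; "gripper_force": force on a finger pad.
Only numpy, scipy, OpenCV 4.12 (cv2) and the standard library are available. Lean on these libraries where they do the work, as an engineer would, in place of code of your own. Each camera call takes 0.05 s, during which the arm holds its last target. There are 200 camera calls.

## Working session

There is one attempt and no reset: what is moved stays moved. The work goes in short steps, Python scripts to look and compute and a tool call to move; the robot and the scene stay as the last step left them, time stands still between calls to the robot, and variables do not carry over. Pictures are saved under pics/ and viewed, at most 10 in all, crops included, and the job is handed in when it is done.

Besides the shell and the picture viewer there is one more tool, called in YAML: its name, and indented under it one key for each argument. jog_arm: Moves the arm, as the interface text tells. Shift numbers are shares of 20 cm and turn numbers shares of 2 pi rad, none past 1 either way. Its arguments: {"type":"object","properties":{"series":{"type":"string"},"grip_force":{"type":"number"}},"required":["series"]}

```bash
mkdir -p pics; cat > h.py <<'E'
from bench import *
import numpy as np, cv2
def ray(cam,u,v,st=None):
    m=camera_model(cam); p=np.array([(u-m['cx'])/m['fx'],(v-m['cy'])/m['fy']])
    q=p.copy()
    for _ in range(20): q=p/(1+m['k1']*(q@q))
    d=np.array([q[0],-q[1],-1.])
    if cam=='wrist':
        T=np.eye(4);T[:3,:3]=np.array(st['tcp_rot']);T[:3,3]=st['tool_pos'];T=T@np.array(m['mount'])
    else: T=np.linalg.inv(np.array(m['camera_from_world']))
    return T[:3,3],T[:3,:3]@d
def onz(cam,u,v,z,st=None):
    o,d=ray(cam,u,v,st); return o+d*(z-o[2])/d[2]
def proj(cam,P,st=None):
    m=camera_model(cam)
    if cam=='wrist':
        T=np.eye(4);T[:3,:3]=np.array(st['tcp_rot']);T[:3,3]=st['tool_pos'];T=np.linalg.inv(T@np.array(m['mount']))
    else: T=np.array(m['camera_from_world'])
    c=T[:3,:3]@np.asarray(P)+T[:3,3]; q=np.array([c[0],-c[1]])/-c[2]; q=q*(1+m['k1']*(q@q))
    return np.array([m['fx']*q[0]+m['cx'],m['fy']*q[1]+m['cy']])
E
python3 - <<'E'
from h import *
for c in ['top','side']:
    im=get_image(c); cv2.imwrite(f'pics/{c}0.png',im)
    m=camera_model(c);print(c,m['fx'],m['k1'],np.linalg.inv(np.array(m['camera_from_world'])).round(3).tolist())
for l in ['fixture','plate','blank','round_blank','cutter','thumbscrew','long_stop','short_stop']:
    for d in search_frame(l,'top')[:4]:
        b=d['box'];print(l,round(d['p'],2),np.round(b).tolist(),onz('top',(b[0]+b[2])/2,(b[1]+b[3])/2,0.02)[:2].round(3))
print(np.array(camera_model('wrist')['mount']).round(3).tolist(),state()['t'])
E
```

```text
top 456.9975356548542 -0.06982959054842686 [[0.025, 0.993, -0.113, 0.437], [-0.999, 0.022, -0.026, 0.007], [-0.024, 0.114, 0.993, 0.979], [0.0, 0.0, 0.0, 1.0]]
side 595.8599931794126 0.037183738750499115 [[0.956, 0.152, -0.251, 0.263], [-0.293, 0.532, -0.794, -0.847], [0.013, 0.833, 0.553, 0.666], [0.0, 0.0, 0.0, 1.0]]
fixture 0.68 [259.0, 120.0, 327.0, 143.0] [0.77  0.099]
fixture 0.63 [318.0, 193.0, 400.0, 285.0] [ 0.538 -0.048]
plate 0.8 [462.0, 221.0, 516.0, 291.0] [ 0.508 -0.322]
plate 0.47 [184.0, 221.0, 206.0, 251.0] [0.537 0.303]
blank 0.96 [178.0, 224.0, 206.0, 249.0] [0.535 0.308]
blank 0.93 [182.0, 272.0, 209.0, 296.0] [0.435 0.295]
blank 0.9 [138.0, 233.0, 167.0, 262.0] [0.51  0.394]
blank 0.89 [223.0, 237.0, 252.0, 267.0] [0.504 0.208]
round_blank 0.62 [204.0, 197.0, 225.0, 214.0] [0.603 0.263]
thumbscrew 0.53 [461.0, 224.0, 518.0, 286.0] [ 0.51  -0.324]
thumbscrew 0.47 [328.0, 184.0, 342.0, 199.0] [0.64  0.006]
short_stop 0.62 [496.0, 232.0, 514.0, 237.0] [ 0.554 -0.357]
[[-0.0, 0.961, 0.275, 0.07], [1.0, 0.0, 0.0, 0.001], [0.0, 0.275, -0.961, 0.032], [0.0, 0.0, 0.0, 1.0]] 0.5
```

View pics/top0.png

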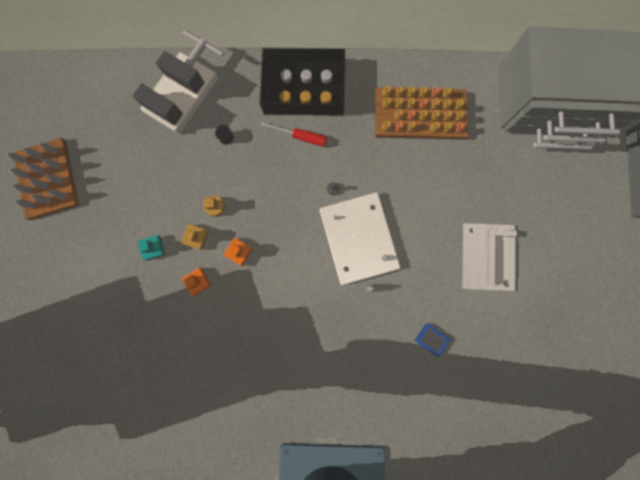

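View pics/side0.png

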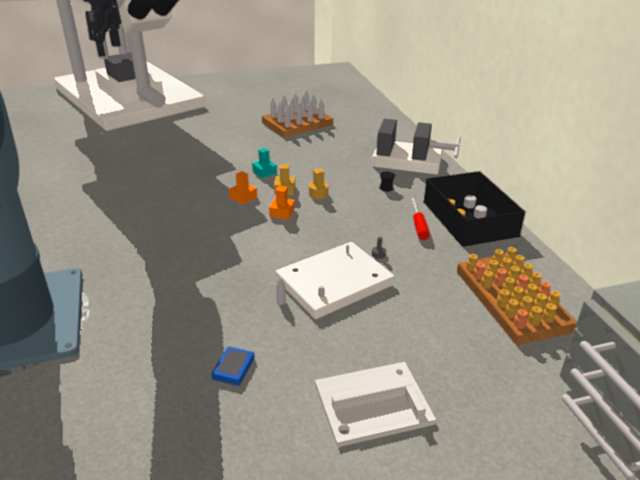

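Top: brass square blank at (193,237); the look-alikes are round brass at (213,205), orange at (237,251) and (195,281), and turquoise at (150,247). The plate is at (490,257), short stop up-right, yaw about 0. The fixture centre is (360,238), with dowels at (338,217) and (388,258), the latter looking thicker. Next I'll move over the blanks for the close check.

```bash
python3 - <<'E'
from h import *
s=state();print(np.round(s['tcp_rot'],3).tolist(),camera_model('wrist')['fx'])
E
```

```text
[[-0.949, 0.316, 0.0], [0.316, 0.949, -0.0], [-0.0, -0.0, -1.0]] 396.10124990122864
```

jog_arm:
  series: "1 0.125 -0.14 0 0 0 0;1 0.125 -0.14 0 0 0 0;1 0.125 -0.14 0 0 0 0;1 0.125 -0.14 0 0 0 0;1 0.125 -0.14 0 0 0 0;1 0.125 -0.14 0 0 0 0;1 0.125 -0.14 0 0 0 0;1 0.125 -0.14 0 0 0 0;1 0.125 -0.14 0 0 0 0;1 0.125 -0.14 0 0 0 0;1 0 0 0 0 0 0;1 0 0 0 0 0 0"

```text
t: 1.5
tool_pos: [0.4573, 0.3343, 0.4049]
tcp_rot: [[-0.947, 0.321, 0.001], [0.321, 0.947, -0.001], [-0.001, -0.0, -1.0]]
force: [-0.3, 0.4, -0.1]
width: 0.0857
gripper_force: 0.0
```

```bash
python3 - <<'E'
from h import *
s=state();im=get_image('wrist');np.save('s1.npy',s,allow_pickle=True)
cv2.imwrite('pics/w1.png',im)
for l in ['blank','round_blank']:
    for d in search_frame(l,'wrist')[:5]:
        b=d['box'];print(l,round(d['p'],2),np.round(b).tolist(),onz('wrist',(b[0]+b[2])/2,(b[1]+b[3])/2,0.02,s)[:2].round(3))
E
```

```text
blank 0.92 [377.0, 202.0, 438.0, 268.0] [0.507 0.402]
blank 0.89 [192.0, 264.0, 244.0, 324.0] [0.505 0.212]
blank 0.72 [297.0, 265.0, 343.0, 322.0] [0.537 0.306]
blank 0.65 [240.0, 165.0, 308.0, 238.0] [0.438 0.297]
round_blank 0.94 [286.0, 331.0, 326.0, 394.0] [0.605 0.268]
round_blank 0.46 [0.0, 293.0, 93.0, 400.0] [0.504 0.011]
```

View pics/w1.png

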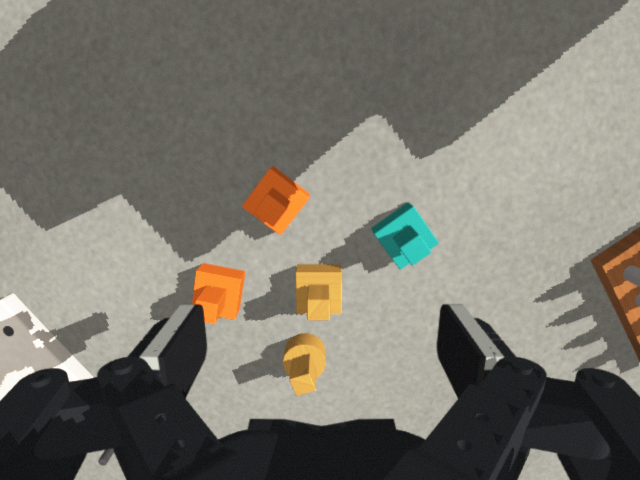

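jog_arm:
  series: "1 0.03 -0.2 0 0 0 -0.018;1 0.03 -0.2 0 0 0 -0.018;1 0.03 -0.2 0 0 0 -0.018;1 0.03 -0.2 0 0 0 0;1 0.03 -0.2 0 0 0 0;1 0.03 -0.2 0 0 0 0;1 0.03 -0.2 0 0 0 0;1 0.03 -0.2 0 0 0 0;1 0.03 -0.2 0 0 0 0;1 0 0 0 0 0 0;1 0 0 0 0 0 0"

```text
t: 2.57
tool_pos: [0.5097, -0.0243, 0.4048]
tcp_rot: [[-0.788, 0.616, 0.0], [0.616, 0.788, -0.0], [-0.0, 0.0, -1.0]]
force: [-0.4, 1.6, -0.3]
width: 0.0856
gripper_force: 0.0
```

The brass square-footed blank is at (319,290) and the round one at (305,363), so the choice is confirmed. Next I'll look at the fixture, turning the wrist the other way.

jog_arm:
  series: "1 0.05 -0.04 0 0 0 0.0175;1 0.05 -0.04 0 0 0 0.0175;1 0.05 -0.04 0 0 0 0.0175;1 0.05 -0.04 0 0 0 0.0175;1 0.05 0 0 0 0 0.0175;1 0.05 0 0 0 0 0.0175;1 0 0 0 0 0 0;1 0 0 0 0 0 0"

```text
t: 3.23
tool_pos: [0.5697, -0.053, 0.4044]
tcp_rot: [[-1.0, 0.001, -0.001], [0.001, 1.0, 0.001], [0.001, 0.001, -1.0]]
force: [-0.5, 0.1, 0.2]
width: 0.0851
gripper_force: 0.0
```

```bash
python3 - <<'E'
from h import *
s=state();im=get_image('wrist');np.save('s2.npy',s,allow_pickle=True)
cv2.imwrite('pics/w2.png',im)
E
```

```text
(no output)
```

View pics/w2.png

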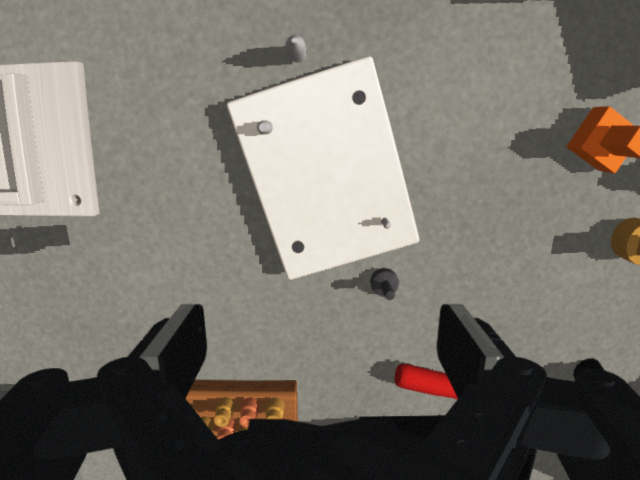

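jog_arm:
  series: "1 0 -0.17 0 0 0 0;1 0 -0.17 0 0 0 0;1 0 -0.17 0 0 0 0;1 0 -0.17 0 0 0 0;1 0 -0.17 0 0 0 0;1 0 -0.17 0 0 0 0;1 0 -0.17 0 0 0 0;1 0 -0.17 0 0 0 0;1 0 0 0 0 0 0;1 0 0 0 0 0 0"

```text
t: 4.12
tool_pos: [0.5685, -0.3288, 0.4045]
tcp_rot: [[-1.0, 0.007, -0.001], [0.007, 1.0, -0.001], [0.001, -0.001, -1.0]]
force: [-0.3, 0.4, -0.2]
width: 0.0854
gripper_force: 0.0
```

```bash
python3 - <<'E'
from h import *
s=state();im=get_image('wrist');np.save('s3.npy',s,allow_pickle=True)
cv2.imwrite('pics/w3.png',im)
E
```

```text
(no output)
```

View pics/w3.png

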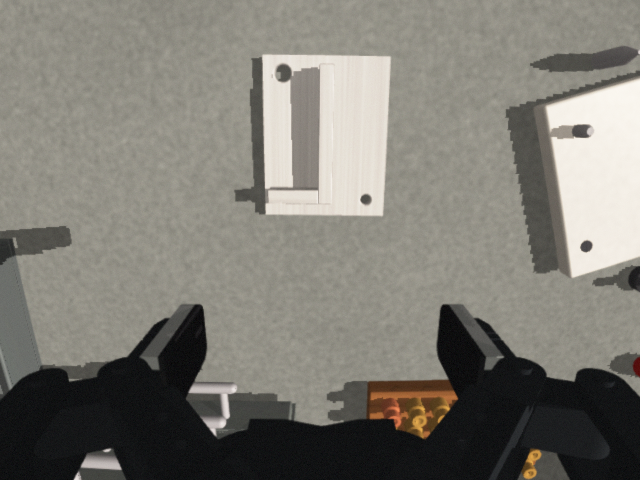

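Wrist view 2: fixture top corners (228,101), (373,57), (419,241), (291,279). The thick dowel is at (265,127) and the thin one at (386,222), so fixture +x points down-image (world +x) with yaw about +15°. View 3: plate corners (263,55), (390,57), (383,215), (267,215), and the long stop's top is the light bar at about (326,65) to (326,205).

```bash
cat > fit.py <<'E'
from h import *
def rigid(M,W):
    M=np.array(M,float);W=np.array(W)[:,:2];a=M-M.mean(0);b=W-W.mean(0)
    th=np.arctan2((a[:,0]*b[:,1]-a[:,1]*b[:,0]).sum(),(a*b).sum());R=np.array([[np.cos(th),-np.sin(th)],[np.sin(th),np.cos(th)]])
    t=W.mean(0)-R@M.mean(0);return t,np.degrees(th),(W-(M@R.T+t))*1e3
def sub(im,P):
    return cv2.cornerSubPix(cv2.cvtColor(im,6),np.array(P,np.float32).reshape(-1,1,2),(4,4),(-1,-1),(3,30,.01)).reshape(-1,2)
def blob(im,p,r=9,th=110):
    g=cv2.cvtColor(im,6);x,y=map(int,p);w=g[y-r:y+r+1,x-r:x+r+1]<th;v,u=np.nonzero(w);return np.array([u.mean()+x-r,v.mean()+y-r])
E
python3 - <<'E'
from fit import *
im=cv2.imread('pics/w2.png');s=np.load('s2.npy',allow_pickle=True).item()
c=sub(im,[(228,101),(373,57),(419,241),(291,279)]);print(c.tolist())
W=[onz('wrist',*p,.022,s) for p in c]
M=np.array([(-85,-65),(-85,65),(85,65),(85,-65)])/1e3
print(rigid(M,W))
sc=[onz('wrist',*blob(im,p),.022,s)[:2] for p in [(359,97),(298,247)]];print('screw mid',np.mean(sc,0),sc)
t=[onz('wrist',*p,.04,s)[:2] for p in [(267,127),(387,222)]];print('dowels',t,np.mean(t,0))
im=cv2.imread('pics/w3.png');s=np.load('s3.npy',allow_pickle=True).item()
c=sub(im,[(263,55),(390,57),(383,215),(267,215)]);print(c.tolist())
W=[onz('wrist',*p,.01,s) for p in c]
M=np.array([(-70,-55),(-70,55),(70,55),(70,-55)])/1e3
t,th,r=rigid(M,W);print(t,th,r)
h=[onz('wrist',*p,.01,s)[:2] for p in [(284,73),(366,199)]];print('holes',h,np.mean(h,0))
print('stop px',onz('wrist',326,65,.03,s),onz('wrist',326,205,.03,s), s['tool_pos'],np.round(s['tcp_rot'],3).tolist())
E
```

```text
[[227.2516326904297, 101.80779266357422], [371.1402587890625, 56.21812057495117], [418.975341796875, 240.82249450683594], [289.4176330566406, 279.2327575683594]]
(array([ 0.53895341, -0.04623764]), np.float64(17.054634844759054), array([[ 0.31379674,  1.94049558],
       [ 2.47622401, -1.27566195],
       [-1.18786218, -2.10956784],
       [-1.60215858,  1.44473421]]))
screw mid [ 0.53958621 -0.04693844] [array([ 0.47378363, -0.02013504]), array([ 0.60538879, -0.07374184])]
dowels [array([ 0.49832275, -0.09579869]), array([0.57786496, 0.00508593])] [ 0.53809386 -0.04535638]
[[261.4131164550781, 55.64356994628906], [390.2016906738281, 56.07404708862305], [382.37744140625, 215.5243377685547], [265.22589111328125, 213.6182098388672]]
[ 0.50689032 -0.32467413] -0.9946246164749647 [[ 0.86890381 -0.12208705]
 [ 0.01570179  0.17926834]
 [-0.10709096 -0.12550818]
 [-0.77751463  0.06832689]]
holes [array([ 0.45132589, -0.35956779]), array([ 0.56198706, -0.2867673 ])] [ 0.50665648 -0.32316755]
stop px [ 0.44807473 -0.32355117  0.03      ] [ 0.56361832 -0.3240605   0.03      ] [ 0.56852205 -0.32882183  0.40449779] [[-1.0, 0.007, -0.001], [0.007, 1.0, -0.001], [0.001, -0.001, -1.0]]
```

```bash
cat > ov.py <<'E'
from fit import *
def mk(t,th,P):
    c,s_=np.cos(np.radians(th)),np.sin(np.radians(th));P=np.array(P,float)
    return np.c_[t[0]+c*P[:,0]-s_*P[:,1],t[1]+s_*P[:,0]+c*P[:,1],P[:,2]]
def poly(im,P,s,k,o,col):
    q=((np.array([proj('wrist',p,s) for p in P])-o+.5)*k-.5)
    cv2.polylines(im,[np.round(q*8).astype(int)],True,col,1,cv2.LINE_AA,3)
def circ(x,y,r,z): a=np.linspace(0,6.28,24);return np.c_[x+r*np.cos(a),y+r*np.sin(a),0*a+z]
def rect(x0,x1,y0,y1,z): return [(x0,y0,z),(x1,y0,z),(x1,y1,z),(x0,y1,z)]
E
python3 - <<'E'
from ov import *
def crop(n,sn,o,wh,k,shapes,t,th):
    im=cv2.imread(n);s=np.load(sn,allow_pickle=True).item()
    c=cv2.resize(im[o[1]:o[1]+wh[1],o[0]:o[0]+wh[0]],None,fx=k,fy=k,interpolation=cv2.INTER_CUBIC)
    for sh,col in shapes: poly(c,mk(t,th,sh),s,k,np.array(o),col)
    return c
R=(0,0,255);B=(255,0,0)
a=crop('pics/w2.png','s2.npy',(222,45),(200,240),2.4,[(rect(-.085,.085,-.065,.065,.022),R),(circ(-.055,-.038,.006,.022),R),(circ(-.055,-.038,.003,.04),B),(circ(.055,.038,.0035,.022),R),(circ(.055,.038,.0018,.04),B),(circ(.055,-.038,.005,.022),R),(circ(-.055,.038,.005,.022),R)],(.539,-.0462),17.05)
b=crop('pics/w3.png','s3.npy',(252,45),(130,240),2.4,[(rect(-.07,.07,-.055,.055,.01),R),(circ(-.055,-.038,.0075,.01),R),(circ(.055,.038,.005,.01),R),(rect(-.06,.056,-.006,.006,.03),B),(rect(.044,.056,-.05,-.006,.03),B)],(.5069,-.3247),-.99)
cv2.imwrite('pics/o1.png',np.hstack([a,b]))
E
```

```text
(no output)
```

View pics/o1.png

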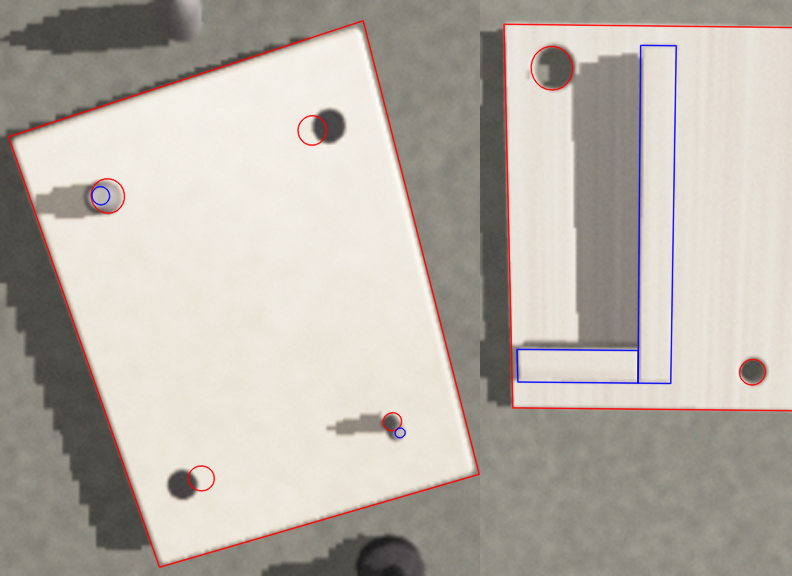

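The overlay fits the fixture, dowels and plate within about 1 mm, with plate holes matching. I'm checking reading noise, then descending to the long stop.

jog_arm:
  series: "1 -0.1 0 -0.1 0 0 -0.0016;1 -0.1 0.01 -0.2 0 0 0;1 -0.1 0 -0.2 0 0 0;1 0 0 -0.2 0 0 0;1 0 0 -0.1 0 0 0;1 0 0 0 0 0 0;1 0 0 0 0 0 0;1 0 0 0 0 0 0"
  grip_force: 100

```text
t: 4.83
tool_pos: [0.5136, -0.3248, 0.252]
tcp_rot: [[-1.0, 0.01, 0.003], [0.01, 1.0, -0.001], [-0.003, -0.001, -1.0]]
force: [0.4, -0.9, -0.1]
width: 0.0852
gripper_force: 0.0
```

```bash
python3 - <<'E'
from h import *
for i in range(4):
    s=state();print(s['t'],np.round(s['tool_pos'],4),np.round(np.array(s['tcp_rot'])[:2,1],4),np.round(s['joint_vel'],1)); get_image('wrist')
E
```

```text
4.8333 [ 0.5136 -0.3248  0.252 ] [0.0102 0.9999] [ 0.3 -0.7  0.4 -0.7  0.  -0.2  0.2]
4.8833 [ 0.5137 -0.3252  0.2524] [0.0105 0.9999] [ 0.4 -0.2  0.2 -0.1 -0.1 -0.3  0.2]
4.9333 [ 0.5135 -0.3255  0.2524] [0.0108 0.9999] [ 0.4 -0.   0.1  0.2  0.  -0.2  0.2]
4.9833 [ 0.5133 -0.3256  0.2522] [0.011  0.9999] [ 0.3  0.4  0.1  0.4  0.  -0.1  0.1]
```

jog_arm:
  series: "1 -0.032 0.004 -0.15 0 0 -0.001;1 0 0 -0.1 0 0 0;1 0 0 -0.08 0 0 0;1 0 0 0 0 0 0;1 0 0 0 0 0 0;1 0 0 0 0 0 0"

```text
t: 5.53
tool_pos: [0.5066, -0.3252, 0.1856]
tcp_rot: [[-1.0, 0.018, 0.002], [0.018, 1.0, -0.001], [-0.002, -0.001, -1.0]]
force: [-0.6, 0.7, -0.8]
width: 0.0848
gripper_force: 0.0
```

```bash
python3 - <<'E'
from h import *
s=state();print(s['t'],np.round(s['tool_pos'],4),np.round(np.array(s['tcp_rot'])[:2,1],4),np.round(s['force'],1))
im=get_image('wrist');cv2.imwrite('pics/w4.png',im)
E
```

```text
5.5333 [ 0.5066 -0.3252  0.1856] [0.0178 0.9998] [-0.6  0.7 -0.8]
```

View pics/w4.png

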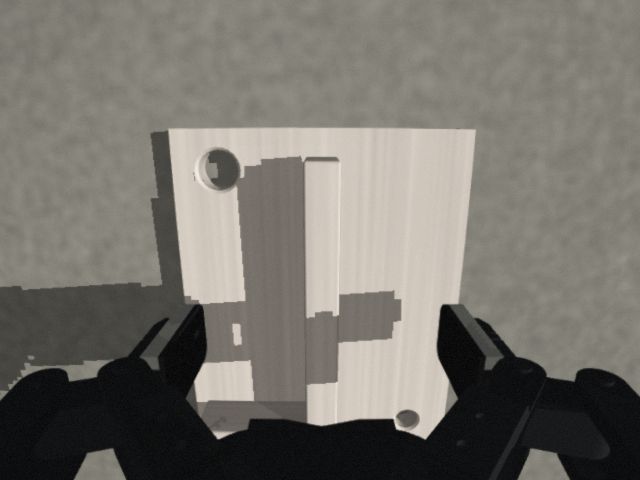

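The fingers straddle the long stop (bar at 322, rows 157–420). Closing.

jog_arm:
  series: "0 0 0 0 0 0 0;0 0 0 0 0 0 0;0 0 0 0 0 0 0;0 0 0 0 0 0 0;0 0 0 0 0 0 0;0 0 0 0 0 0 0;0 0 0 0 0 0 0;0 0 0 0 0 0 0;0 0 0 0 0 0 0;0 0 0 0 0 0 0"
  grip_force: 120

```text
t: 6.42
tool_pos: [0.5059, -0.3249, 0.1847]
tcp_rot: [[-1.0, 0.018, 0.0], [0.018, 1.0, -0.0], [-0.0, -0.0, -1.0]]
force: [-2.2, 0.5, 5.7]
width: 0.009
gripper_force: 118.3
```

jog_arm:
  series: "0 0 0 0.1 0 0 0;0 0 0 0.15 0 0 0;0 0 0 0.15 0 0 0;0 0 0 0 0 0 0;0 0 0 0 0 0 0;0 0 0 0 0 0 0"

```text
t: 6.92
tool_pos: [0.5052, -0.3241, 0.2628]
tcp_rot: [[-1.0, 0.017, -0.002], [0.017, 1.0, 0.001], [0.002, 0.001, -1.0]]
force: [-1.1, -0.4, -5.5]
width: 0.009
gripper_force: 118.1
```

```bash
python3 - <<'E'
from fit import *
s=state();np.save('s5.npy',s,allow_pickle=True);im=get_image('wrist');cv2.imwrite('pics/w5.png',im)
print(np.round(s['tool_pos'],4),np.round(s['tcp_rot'],4).tolist(),s['width'])
# hole & corners with plate at gripped height
z=s['tool_pos'][2]-.1856
try:
  c=sub(im,[(169,129),(474,129)])
  W=[onz('wrist',*p,.01+z,s) for p in c];print(c.tolist(),np.round(W,4).tolist())
  W=np.array(W);d=W[1]-W[0];print('len',np.linalg.norm(d[:2]),'yaw',np.degrees(np.arctan2(-d[0],d[1])),'mid',W.mean(0))
except Exception as e: print(e)
E
```

```text
[ 0.5052 -0.3241  0.2628] [[-0.9998, 0.0174, -0.0021], [0.0174, 0.9998, 0.0014], [0.0022, 0.0014, -1.0]] 0.009030402759790382
[[167.27813720703125, 131.47622680664062], [475.9479064941406, 131.78111267089844]] [[0.4346, -0.3767, 0.0872], [0.4367, -0.2664, 0.0872]]
len 0.11027942212460101 yaw -1.0597465985437937 mid [ 0.4356582  -0.32155735  0.08724421]
```

View pics/w5.png

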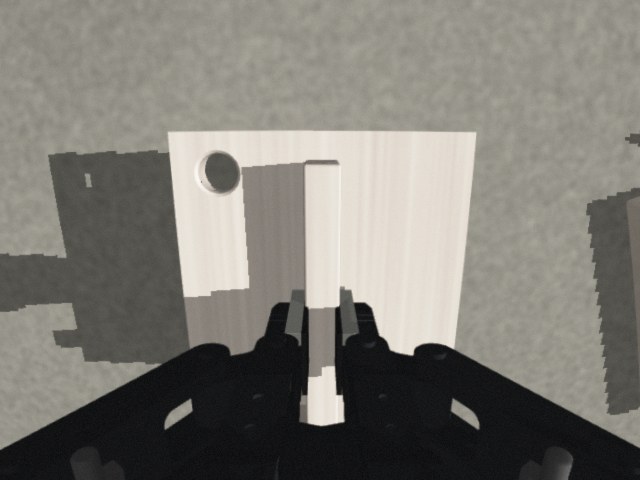

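Plate lifted level. Carrying it above the fixture with +18° turn.

jog_arm:
  series: "0 0.021 0.173 0 0 0 0.00625;0 0.021 0.173 0 0 0 0.00625;0 0.021 0.173 0 0 0 0.00625;0 0.021 0.173 0 0 0 0.00625;0 0.021 0.173 0 0 0 0.00625;0 0.021 0.173 0 0 0 0.00625;0 0.021 0.173 0 0 0 0.00625;0 0.021 0.173 0 0 0 0.00625;0 0 0 0 0 0 0;0 0 0 0 0 0 0;0 0 0 0 0 0 0;0 0 0 0 0 0 0"

```text
t: 7.97
tool_pos: [0.5389, -0.0494, 0.2633]
tcp_rot: [[-0.957, -0.29, -0.002], [-0.29, 0.957, -0.001], [0.002, -0.0, -1.0]]
force: [0.2, 0.2, -5.1]
width: 0.0094
gripper_force: 118.4
```

```bash
cat > st.py <<'E'
from h import *
s=state();R=np.array(s['tcp_rot']);print(round(s['t'],2),np.round(s['tool_pos'],4),'yaw',np.degrees(np.arctan2(-R[0,1],R[1,1])).round(2),'z',np.round(R[:2,2],4),'F',np.round(s['force'],1),'w',round(s['width'],4),'T',np.round(s['torque'],2))
E
python3 st.py
```

```text
7.97 [ 0.5389 -0.0494  0.2633] yaw 16.86 z [-0.0019 -0.001 ] F [ 0.2  0.2 -5.1] w 0.0094 T [-0.04  0.03 -0.02]
```

jog_arm:
  series: "0 0 0.013 -0.05 0 0 0.0004;0 0 0 -0.05 0 0 0;0 0 0 0 0 0 0;0 0 0 0 0 0 0;0 0 0 0 0 0 0;0 0 0 0 0 0 0"

```text
t: 8.47
tool_pos: [0.5397, -0.0455, 0.2443]
tcp_rot: [[-0.956, -0.294, 0.0], [-0.294, 0.956, -0.0], [-0.0, -0.0, -1.0]]
force: [-0.3, -1.0, -4.8]
width: 0.0093
gripper_force: 118.4
```

```bash
python3 st.py; python3 - <<'E'
from ov import *
s=state();im=get_image('wrist');cv2.imwrite('pics/w6.png',im);np.save('s6.npy',s,allow_pickle=True)
o=np.array((140,100));k=4;c=cv2.resize(im[100:240,140:340],None,fx=k,fy=k,interpolation=2)
R=(0,0,255);B=(255,0,0)
poly(c,mk((.5393,-.0466),17,circ(-.055,-.038,.006,.035)),s,k,o,R)
poly(c,mk((.5393,-.0466),17,circ(-.055,-.038,.0025,.04)),s,k,o,B)
zz=s['tool_pos'][2]-.185
R2=np.array(s['tcp_rot']);yaw=np.degrees(np.arctan2(-R2[0,1],R2[1,1]));p=np.array(s['tool_pos'])[:2]+.0006*np.array([np.cos(np.radians(yaw)),np.sin(np.radians(yaw))])
poly(c,mk(p,yaw,circ(-.055,-.038,.0075,zz+.01)),s,k,o,(0,160,0))
cv2.imwrite('pics/o2.png',c)
E
```

```text
8.47 [ 0.5397 -0.0455  0.2443] yaw 17.11 z [ 0.0004 -0.0001] F [-0.3 -1.  -4.8] w 0.0093 T [-0.02  0.03  0.07]
```

View pics/o2.png

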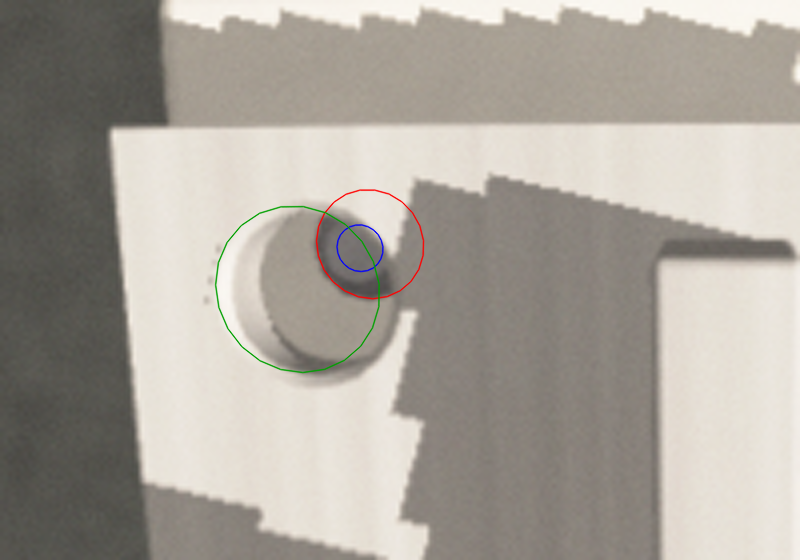

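The thick dowel shows inside the big hole at about the predicted place (blue/red), while the hole rim sits about 1.3 mm right of prediction from a camera offset. I'll correct slightly and descend onto the dowel cones.

jog_arm:
  series: "0 -0.004 -0.009 0 0 0 0;0 0 0 -0.04 0 0 0;0 0 0 -0.04 0 0 0;0 0 0 -0.025 0 0 0;0 0 0 0 0 0 0;0 0 0 0 0 0 0;0 0 0 0 0 0 0"

```text
t: 9.1
tool_pos: [0.5388, -0.0471, 0.2231]
tcp_rot: [[-0.956, -0.295, -0.0], [-0.295, 0.956, -0.0], [0.0, 0.0, -1.0]]
force: [0.1, -0.1, -4.5]
width: 0.0091
gripper_force: 118.4
```

```bash
python3 st.py
```

```text
9.1 [ 0.5388 -0.0471  0.2231] yaw 17.13 z [-0.0001 -0.    ] F [ 0.1 -0.1 -4.5] w 0.0091 T [0.02 0.   0.02]
```

jog_arm:
  series: "0 0 0 -0.015 0 0 0;0 0 0 -0.015 0 0 0;0 0 0 0 0 0 0;0 0 0 0 0 0 0;0 0 0 0 0 0 0"

```text
t: 9.52
tool_pos: [0.5387, -0.0471, 0.2172]
tcp_rot: [[-0.956, -0.295, 0.0], [-0.295, 0.956, -0.0], [-0.0, -0.0, -1.0]]
force: [0.1, -0.3, -4.7]
width: 0.0089
gripper_force: 118.4
```

```bash
python3 st.py
```

```text
9.52 [ 0.5387 -0.0471  0.2172] yaw 17.13 z [ 0. -0.] F [ 0.1 -0.3 -4.7] w 0.0089 T [-0.01  0.03  0.02]
```

No contact force, so it is engaging cleanly. On down to the seat.

jog_arm:
  series: "0 0 0 -0.015 0 0 0;0 0 0 -0.015 0 0 0;0 0 0 -0.015 0 0 0;0 0 0 -0.004 0 0 0;0 0 0 0 0 0 0;0 0 0 0 0 0 0"

```text
t: 10.02
tool_pos: [0.5387, -0.0471, 0.2073]
tcp_rot: [[-0.956, -0.295, -0.0], [-0.295, 0.956, -0.0], [0.0, 0.0, -1.0]]
force: [-0.6, 0.4, -3.7]
width: 0.0093
gripper_force: 118.6
```

```bash
python3 st.py
```

```text
10.02 [ 0.5387 -0.0471  0.2073] yaw 17.13 z [-0.0002 -0.    ] F [-0.6  0.4 -3.7] w 0.0093 T [0.04 0.02 0.01]
```

jog_arm:
  series: "0 0 0 -0.01 0 0 0;0 0 0 0 0 0 0;0 0 0 0 0 0 0"

```text
t: 10.27
tool_pos: [0.5389, -0.0472, 0.2066]
tcp_rot: [[-0.956, -0.294, 0.0], [-0.294, 0.956, 0.0], [-0.0, 0.0, -1.0]]
force: [-4.1, 0.4, 9.8]
width: 0.0093
gripper_force: 120.5
```

```bash
python3 st.py
```

```text
10.27 [ 0.5389 -0.0472  0.2066] yaw 17.12 z [0.0004 0.0002] F [-4.1  0.4  9.8] w 0.0093 T [0.16 0.95 0.03]
```

Seated: force reverses at the expected height. Easing off, opening, rising, then on to the blank.

jog_arm:
  series: "0 0 0 0.007 0 0 0;0 0 0 0 0 0 0;1 0 0 0 0 0 0;1 0 0 0 0 0 0;1 0 0 0 0 0 0;1 0 0 0 0 0 0;1 0 0 0 0 0 0;1 0 0 0 0 0 0;1 0 0 0.1 0 0 0;1 0 0 0.15 0 0 0;1 0 0 0.15 0 0 0;1 0 0 0.1 0 0 0"
  grip_force: 60

```text
t: 11.27
tool_pos: [0.5392, -0.0473, 0.3092]
tcp_rot: [[-0.956, -0.294, 0.002], [-0.294, 0.956, -0.0], [-0.002, -0.001, -1.0]]
force: [0.6, -0.3, 0.4]
width: 0.0854
gripper_force: 0.0
```

jog_arm:
  series: "1 0 0.19 0 0 0 -0.0166;1 0 0.19 0 0 0 -0.0166;1 0 0.19 0 0 0 -0.0166;1 0 0.19 0 0 0 -0.0166;1 0 0.19 0 0 0 -0.0166;1 0 0.19 0 0 0 -0.0166;1 0 0.19 0 0 0 0;1 0 0.19 0 0 0 0;1 0 0.19 0 0 0 0;1 0 0.05 0 0 0 0;1 0 0 0 0 0 0;1 0 0 0 0 0 0"

```text
t: 12.27
tool_pos: [0.5385, 0.3049, 0.3065]
tcp_rot: [[-0.947, 0.32, -0.0], [0.32, 0.947, -0.001], [0.0, -0.001, -1.0]]
force: [0.5, -0.8, 0.6]
width: 0.0857
gripper_force: 0.0
```

```bash
python3 st.py; python3 - <<'E'
from h import *
s=state();im=get_image('wrist');cv2.imwrite('pics/w7.png',im);np.save('s7.npy',s,allow_pickle=True)
cv2.imwrite('pics/o3.png',cv2.resize(im[120:420,180:520],None,fx=2,fy=2,interpolation=2))
print(search_frame('blank','wrist')[:3])
E
```

```text
12.27 [0.5385 0.3049 0.3065] yaw -18.66 z [-0.0003 -0.0008] F [ 0.5 -0.8  0.6] w 0.0857 T [-0.06 -0.06  0.  ]
[{'box': [0.0, 338.5, 32.9, 389.7], 'p': 0.75}, {'box': [397.9, 96.7, 492.6, 197.1], 'p': 0.74}, {'box': [132.1, 193.2, 216.5, 272.0], 'p': 0.71}]
```

View pics/o3.png

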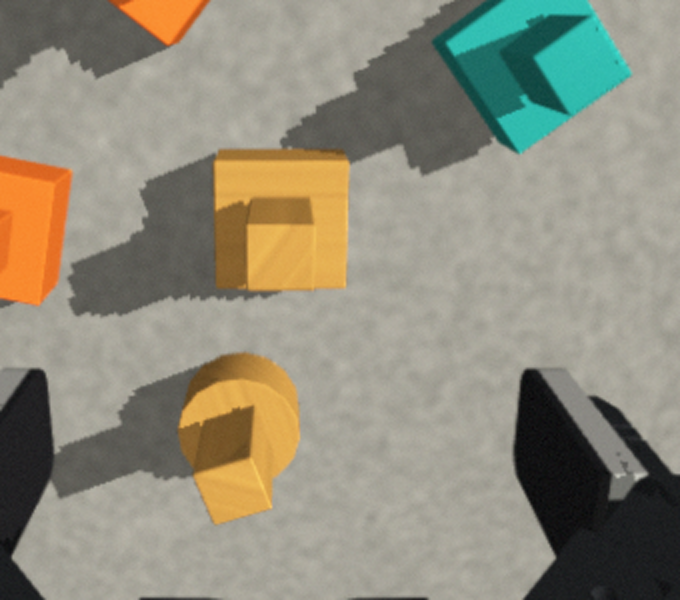

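The square brass blank is at crop centre, aligned with the tool: foot top rows 160–288, cols 216–348, shank top rows 223–290, cols 247–315. The round one is below it at (240,430). I've used all ten views, so everything is numeric from here.

```bash
python3 - <<'E'
from fit import *
im=cv2.imread('pics/w7.png');s=np.load('s7.npy',allow_pickle=True).item()
R=np.array(s['tcp_rot'])
for P,z,h in [([(348,160),(216,160),(216,288),(348,288)],.024,.022),([(315,223),(247,223),(247,290),(315,290)],.06,.01)]:
    p=np.array(P)/2.+(180,120)-.25; c=sub(im,p)
    for q in (p,c):
        W=np.array([onz('wrist',*x,z,s) for x in q])
        M=np.array([(-h,h),(-h,-h),(h,-h),(h,h)])
        t,th,r=rigid(M,W);d=np.array([*t,z])-s['tool_pos'];print(q.round(1).tolist(),t.round(4),round(th,2),abs(r).max().round(2),'tool-frame',(R.T@d)[:2].round(4))
E
```

```text
[[353.8, 199.8], [287.8, 199.8], [287.8, 263.8], [353.8, 263.8]] [0.5347 0.3064] -18.67 0.9 tool-frame [0.0041 0.0004]
[[354.70001220703125, 200.89999389648438], [287.6000061035156, 197.0], [287.79998779296875, 263.79998779296875], [352.79998779296875, 263.79998779296875]] [0.5344 0.3065] -19.89 0.9 tool-frame [0.0044 0.0004]
[[337.2, 231.2], [303.2, 231.2], [303.2, 264.8], [337.2, 264.8]] [0.5344 0.3063] -18.68 0.45 tool-frame [0.0044 0.0002]
[[336.3999938964844, 231.6999969482422], [303.1000061035156, 232.0], [303.20001220703125, 264.79998779296875], [335.6000061035156, 263.70001220703125]] [0.5343 0.3059] -18.42 0.89 tool-frame [ 0.0043 -0.0002]
```

jog_arm:
  series: "0.6 -0.02 0.004 -0.1 0 0 0;0.6 0 0 -0.15 0 0 0;0.6 0 0 -0.15 0 0 0;0.6 0 0 -0.1 0 0 0;0.6 0 0 -0.038 0 0 0;0.6 0 0 0 0 0 0;0.6 0 0 0 0 0 0;0.6 0 0 0 0 0 0"

```text
t: 13.03
tool_pos: [0.5357, 0.3054, 0.2009]
tcp_rot: [[-0.947, 0.322, 0.002], [0.322, 0.947, 0.001], [-0.002, 0.002, -1.0]]
force: [-0.2, 0.0, -0.9]
width: 0.0514
gripper_force: 0.0
```

```bash
python3 st.py
```

```text
13.03 [0.5357 0.3054 0.2009] yaw -18.78 z [0.0024 0.0011] F [-0.2  0.  -0.9] w 0.0514 T [-0.05 -0.03 -0.05]
```

Closing on the shank with 100 N, lifting.

jog_arm:
  series: "0 -0.005 0.004 0 0 0 0;0 0 0 0 0 0 0;0 0 0 0 0 0 0;0 0 0 0 0 0 0;0 0 0 0 0 0 0;0 0 0 0 0 0 0;0 0 0 0 0 0 0;0 0 0 0 0 0 0"
  grip_force: 100

```text
t: 13.7
tool_pos: [0.5341, 0.3066, 0.2005]
tcp_rot: [[-0.947, 0.321, 0.001], [0.321, 0.947, 0.001], [-0.001, 0.001, -1.0]]
force: [-2.6, -1.6, 7.8]
width: 0.0186
gripper_force: 98.8
```

```bash
python3 st.py
```

```text
13.7 [0.5341 0.3066 0.2005] yaw -18.72 z [0.001  0.0006] F [-2.6 -1.6  7.8] w 0.0186 T [-0.3   0.38  0.01]
```

jog_arm:
  series: "0 0 0 0.05 0 0 0;0 0 0 0.15 0 0 0;0 0 0 0.15 0 0 0;0 0 0 0.1 0 0 0;0 0 0 0 0 0 0;0 0 0 0 0 0 0;0 0 0 0 0 0 0"

```text
t: 14.28
tool_pos: [0.5328, 0.3063, 0.2879]
tcp_rot: [[-0.947, 0.321, -0.002], [0.321, 0.947, -0.001], [0.002, -0.002, -1.0]]
force: [-0.5, 0.6, -5.7]
width: 0.0185
gripper_force: 98.8
```

```bash
python3 st.py; python3 - <<'E'
from fit import *
s=state();im=get_image('wrist');cv2.imwrite('pics/w8.png',im);np.save('s8.npy',s,allow_pickle=True)
g=cv2.cvtColor(im,40) # HSV
m=((g[...,0]>12)&(g[...,0]<26)&(g[...,1]>90)).astype(np.uint8)
n,l,st,c=cv2.connectedComponentsWithStats(m)
for i in range(1,n):
    if st[i,4]>300: print(st[i].tolist(),c[i].round(1),im[l==i].mean(0).round())
E
```

```text
14.28 [0.5328 0.3063 0.2879] yaw -18.7 z [-0.0023 -0.0013] F [-0.5  0.6 -5.7] w 0.0185 T [ 0.06  0.03 -0.02]
[236, 80, 70, 74, 1878] [273.5 116.8] [ 58. 159. 253.]
[120, 215, 91, 79, 3635] [160.4 250.8] [ 51. 148. 251.]
[266, 244, 112, 166, 11495] [320.3 309.6] [ 69. 143. 187.]
```

jog_arm:
  series: "0 0.016 -0.19 0 0 0 0;0 0.016 -0.19 0 0 0 0.0124;0 0.016 -0.19 0 0 0 0.0124;0 0.016 -0.19 0 0 0 0.0124;0 0.016 -0.19 0 0 0 0.0124;0 0.016 -0.19 0 0 0 0.0124;0 0.016 -0.19 0 0 0 0.0124;0 0.016 -0.19 0 0 0 0.0124;0 0.016 -0.19 0 0 0 0.0124;0 0.016 -0.19 0 0 0 0;0 0 0 0 0 0 0;0 0 0 0 0 0 0"
  grip_force: 120

```text
t: 15.33
tool_pos: [0.5648, -0.0772, 0.2876]
tcp_rot: [[-0.958, -0.286, -0.003], [-0.286, 0.958, -0.001], [0.003, -0.001, -1.0]]
force: [-0.5, 0.7, -5.2]
width: 0.0183
gripper_force: 118.8
```

jog_arm:
  series: "0 0 0 -0.1 0 0 0;0 0 0 0 0 0 0;0 0 0 0 0 0 0;0 0 0 0 0 0 0"

```text
t: 15.67
tool_pos: [0.5656, -0.0725, 0.2689]
tcp_rot: [[-0.956, -0.294, -0.001], [-0.294, 0.956, 0.0], [0.001, 0.001, -1.0]]
force: [0.2, 0.4, -3.8]
width: 0.0186
gripper_force: 118.7
```

```bash
python3 st.py; python3 - <<'E'
from h import *
s=state();p=np.array(s['tool_pos'])[:2]-[.5395,-.0470];c,q=np.cos(np.radians(17.1)),np.sin(np.radians(17.1))
print('in plate mm',1e3*(c*p[0]+q*p[1]),1e3*(-q*p[0]+c*p[1]))
im=get_image('top');cv2.imwrite('pics/t8.png',im)
for l in ['round_blank','thumbscrew','cutter','plate']:
    for d in search_frame(l,'top')[:2]: print(l,round(d['p'],2),np.round(d['box']).tolist())
E
```

```text
15.67 [ 0.5656 -0.0725  0.2689] yaw 17.07 z [-0.0013  0.0004] F [ 0.2  0.4 -3.8] w 0.0186 T [ 0.03 -0.02  0.02]
in plate mm 17.421768647242363 -32.009652922877144
round_blank 0.73 [204.0, 198.0, 228.0, 216.0]
round_blank 0.39 [326.0, 184.0, 340.0, 199.0]
thumbscrew 0.43 [327.0, 184.0, 340.0, 196.0]
plate 0.66 [324.0, 203.0, 358.0, 276.0]
```

jog_arm:
  series: "0 0 0 -0.08 0 0 0;0 0 0 -0.06 0 0 0;0 0 0 -0.03 0 0 0;0 0 0 0 0 0 0;0 0 0 0 0 0 0;0 0 0 0 0 0 0"

```text
t: 16.42
tool_pos: [0.566, -0.0736, 0.2356]
tcp_rot: [[-0.956, -0.292, 0.001], [-0.292, 0.956, -0.0], [-0.001, -0.0, -1.0]]
force: [-0.5, -0.6, -4.2]
width: 0.0182
gripper_force: 119.1
```

```bash
python3 st.py
```

```text
16.42 [ 0.566  -0.0736  0.2356] yaw 16.98 z [ 0.0006 -0.0001] F [-0.5 -0.6 -4.2] w 0.0182 T [0.01 0.03 0.03]
```

jog_arm:
  series: "0 0 0 -0.0125 0 0 0;0 0 0 0 0 0 0;0 0 0 0 0 0 0"

```text
t: 16.67
tool_pos: [0.5658, -0.0735, 0.2329]
tcp_rot: [[-0.956, -0.292, 0.0], [-0.292, 0.956, 0.0], [-0.0, -0.0, -1.0]]
force: [0.2, -0.3, -5.7]
width: 0.0185
gripper_force: 119.1
```

jog_arm:
  series: "0 0 0 -0.004 0 0 0;0 0 0 0 0 0 0;0 0 0 0 0 0 0"

```text
t: 16.92
tool_pos: [0.5659, -0.0736, 0.2325]
tcp_rot: [[-0.956, -0.292, 0.001], [-0.292, 0.956, 0.0], [-0.001, -0.0, -1.0]]
force: [-2.2, 0.4, 3.7]
width: 0.0185
gripper_force: 120.1
```

```bash
python3 st.py
```

```text
16.92 [ 0.5659 -0.0736  0.2325] yaw 16.98 z [0.0006 0.0001] F [-2.2  0.4  3.7] w 0.0185 T [0.11 0.49 0.04]
```

jog_arm:
  series: "0 0 0 0.003 0 0 0;0 0.005 0.0093 0 0 0 0;0 0.005 0.0093 0 0 0 0;0 0 0 0 0 0 0;0 0 0 0 0 0 0"

```text
t: 17.33
tool_pos: [0.568, -0.0699, 0.2326]
tcp_rot: [[-0.956, -0.292, 0.001], [-0.292, 0.956, -0.0], [-0.0, -0.0, -1.0]]
force: [-0.9, -1.3, -1.4]
width: 0.0182
gripper_force: 119.7
```

```bash
cat >> st.py <<'E'
p=np.array(s['tool_pos'])[:2]-[.5395,-.0470];a=np.radians(17.1);Q=np.array([[np.cos(a),np.sin(a)],[-np.sin(a),np.cos(a)]])
print('plate mm',(1e3*Q@p).round(2),'F plate',(Q@np.array(s['force'])[:2]).round(1))
E
python3 st.py
```

```text
17.33 [ 0.568  -0.0699  0.2326] yaw 16.99 z [ 0.0006 -0.0003] F [-0.9 -1.3 -1.4] w 0.0182 T [-0.41  0.15 -0.01]
plate mm [ 20.49 -30.21] F plate [-1.2 -1. ]
```

jog_arm:
  series: "0 0.0043 0.0118 0 0 0 0;0 0 0 0 0 0 0;0 0 0 0 0 0 0"

```text
t: 17.58
tool_pos: [0.5684, -0.0685, 0.2326]
tcp_rot: [[-0.957, -0.291, -0.0], [-0.291, 0.957, -0.001], [0.001, -0.001, -1.0]]
force: [-2.2, -4.4, 1.0]
width: 0.0185
gripper_force: 119.6
```

```bash
python3 st.py
```

```text
17.58 [ 0.5684 -0.0685  0.2326] yaw 16.94 z [-0.0002 -0.0014] F [-2.2 -4.4  1. ] w 0.0185 T [-1.02  0.35 -0.  ]
plate mm [ 21.35 -29.02] F plate [-3.4 -3.6]
```

jog_arm:
  series: "0 0.0033 0.0062 0.001 0 0 0;0 0 0 0 0 0 0;0 0 0 0 0 0 0"

```text
t: 17.83
tool_pos: [0.5687, -0.0681, 0.2326]
tcp_rot: [[-0.957, -0.291, -0.001], [-0.291, 0.957, -0.002], [0.002, -0.002, -1.0]]
force: [-2.8, -6.8, 0.3]
width: 0.0182
gripper_force: 119.6
```

```bash
python3 st.py
```

```text
17.83 [ 0.5687 -0.0681  0.2326] yaw 16.89 z [-0.0013 -0.0024] F [-2.8 -6.8  0.3] w 0.0182 T [-1.48  0.61 -0.02]
plate mm [ 21.7  -28.74] F plate [-4.6 -5.7]
```

jog_arm:
  series: "0 0.0033 0.0062 0 0 0 0;0 0 0 0 0 0 0;0 0 0 0 0 0 0"

```text
t: 18.08
tool_pos: [0.5689, -0.0678, 0.2326]
tcp_rot: [[-0.957, -0.29, -0.002], [-0.29, 0.957, -0.004], [0.003, -0.003, -1.0]]
force: [-4.2, -8.7, 2.5]
width: 0.0185
gripper_force: 120.0
```

```bash
python3 st.py
```

```text
18.08 [ 0.5689 -0.0678  0.2326] yaw 16.84 z [-0.0024 -0.0035] F [-4.2 -8.7  2.5] w 0.0185 T [-2.02  1.02 -0.02]
plate mm [ 21.96 -28.55] F plate [-6.6 -7. ]
```

jog_arm:
  series: "0 0.0033 0.0062 0.0015 0 0 0;0 0.0016 0.003 0.0015 0 0 0;0 0 0 0 0 0 0;0 0 0 0 0 0 0;0 0 0 0 0 0 0;0 0 0 0 0 0 0"

```text
t: 18.58
tool_pos: [0.5693, -0.0664, 0.2327]
tcp_rot: [[-0.957, -0.29, -0.004], [-0.29, 0.957, -0.004], [0.005, -0.003, -1.0]]
force: [-6.3, -10.4, 1.5]
width: 0.0187
gripper_force: 119.4
```

```bash
python3 st.py
```

```text
18.58 [ 0.5693 -0.0664  0.2327] yaw 16.84 z [-0.0042 -0.0041] F [ -6.3 -10.4   1.5] w 0.0187 T [-2.33  1.16  0.07]
plate mm [ 22.75 -27.3 ] F plate [-9.1 -8. ]
```

jog_arm:
  series: "0 0.007 0.0022 0.001 0 0 0;0 0 0 0 0 0 0;0 0 0 0 0 0 0;0 0 0 0 0 0 0;0 0 0 0 0 0 0;0 0 0 0 0 0 0"

```text
t: 19.08
tool_pos: [0.5698, -0.0663, 0.2328]
tcp_rot: [[-0.957, -0.289, -0.007], [-0.289, 0.957, -0.004], [0.008, -0.002, -1.0]]
force: [-8.2, -10.8, 3.1]
width: 0.0183
gripper_force: 120.2
```

```bash
python3 st.py
```

```text
19.08 [ 0.5698 -0.0663  0.2328] yaw 16.82 z [-0.0066 -0.0044] F [ -8.2 -10.8   3.1] w 0.0183 T [-2.46  1.85  0.12]
plate mm [ 23.31 -27.41] F plate [-11.   -7.9]
```

jog_arm:
  series: "0 0.005 0.0015 0.001 0 0 0;0 0.005 0.0015 0.001 0 0 0;0 0 0 0.001 0 0 0;0 0 0 0 0 0 0;0 0 0 0 0 0 0;0 0 0 0 0 0 0"

```text
t: 19.58
tool_pos: [0.5706, -0.0662, 0.2328]
tcp_rot: [[-0.957, -0.289, -0.01], [-0.289, 0.957, -0.005], [0.011, -0.002, -1.0]]
force: [-12.0, -11.9, 3.8]
width: 0.0183
gripper_force: 120.3
```

```bash
python3 st.py; python3 - <<'E'
from fit import *
s=state();im=get_image('wrist');cv2.imwrite('pics/w9.png',im)
P=np.array([s['tool_pos']]).T+np.array(s['tcp_rot'])@np.array([[0,0,.2005]]).T;print('blank base',P.ravel().round(4))
p=P[:2,0]-[.5395,-.0470];a=np.radians(17.1);print(1e3*np.array([np.cos(a)*p[0]+np.sin(a)*p[1],-np.sin(a)*p[0]+np.cos(a)*p[1]]))
E
```

```text
19.58 [ 0.5706 -0.0662  0.2328] yaw 16.81 z [-0.0103 -0.0049] F [-12.  -11.9   3.8] w 0.0183 T [-2.67  2.54  0.16]
plate mm [ 24.07 -27.53] F plate [-15.   -7.9]
blank base [ 0.5685 -0.0672  0.0323]
[ 21.80674667 -27.85537163]
```

jog_arm:
  series: "0 -0.0018 0.006 0.001 0 0 0;0 -0.0018 0.006 0.001 0 0 0;0 0 0 0 0 0 0;0 0 0 0 0 0 0;0 0 0 0 0 0 0;0 0 0 0 0 0 0;0 0 0 0 0 0 0"

```text
t: 20.22
tool_pos: [0.5703, -0.0656, 0.233]
tcp_rot: [[-0.958, -0.288, -0.009], [-0.288, 0.958, -0.007], [0.01, -0.005, -1.0]]
force: [-8.6, -16.7, -3.1]
width: 0.018
gripper_force: 119.0
```

```bash
cat >> st.py <<'E'
b=np.array(s['tool_pos'])+np.array(s['tcp_rot'])[:,2]*.2005;print('blank in plate',(1e3*Q@(b[:2]-[.5395,-.0470])).round(2),b[2].round(4))
E
python3 st.py
```

```text
20.22 [ 0.5703 -0.0656  0.233 ] yaw 16.74 z [-0.0086 -0.0074] F [ -8.6 -16.7  -3.1] w 0.018 T [-3.9   1.83  0.19]
plate mm [ 23.97 -26.82] F plate [-13.1 -13.5]
blank in plate [ 21.89 -27.72] 0.0325
```

Blank base is fixed while both side forces rose to 13 N, so it is firmly in the corner. Easing to roughly 8 N each so that the plate isn't tipped, with slightly more downward load.

jog_arm:
  series: "0 -0.004 -0.008 -0.002 0 0 0;0 -0.001 -0.002 0 0 0 0;0 0 0 0 0 0 0;0 0 0 0 0 0 0;0 0 0 0 0 0 0;0 0 0 0 0 0 0;0 0 0 0 0 0 0;0 0 0 0 0 0 0"

```text
t: 20.88
tool_pos: [0.57, -0.066, 0.2329]
tcp_rot: [[-0.957, -0.289, -0.007], [-0.289, 0.957, -0.005], [0.008, -0.003, -1.0]]
force: [-6.5, -13.7, -2.3]
width: 0.0185
gripper_force: 119.5
```

```bash
python3 st.py;python3 - <<'E'
from ov import *
s=state();im=get_image('wrist');cv2.imwrite('pics/w10.png',im)
# plate -x corners, if flush (z=.032) at estimated pose
for c in [(-.07,-.055,.032),(-.07,.055,.032)]:
    q=proj('wrist',mk((.5395,-.0470),16.8,[c])[0],s);r=sub(im,[q])[0];print(q.round(1),r.round(1),onz('wrist',*r,.032,s).round(4))
E
```

```text
20.88 [ 0.57   -0.066   0.2329] yaw 16.8 z [-0.0069 -0.0055] F [ -6.5 -13.7  -2.3] w 0.0185 T [-2.99  1.54  0.2 ]
plate mm [ 23.52 -27.17] F plate [-10.3 -11.2]
blank in plate [ 21.88 -27.81] 0.0324
[251.6  72. ] [251.6  72. ] [ 0.4884 -0.1199  0.032 ]
[520.  75.] [517.9  76.1] [ 0.4572 -0.0153  0.032 ]
```

jog_arm:
  series: "0 -0.0025 -0.005 -0.002 0 0 0;0 0 0 0 0 0 0;0 0 0 0 0 0 0;0 0 0 0 0 0 0;0 0 0 0 0 0 0;0 0 0 0 0 0 0;0 0 0 0 0 0 0;0 0 0 0 0 0 0"

```text
t: 21.6
tool_pos: [0.5698, -0.0663, 0.2328]
tcp_rot: [[-0.957, -0.289, -0.006], [-0.289, 0.957, -0.004], [0.007, -0.002, -1.0]]
force: [-6.9, -10.2, -0.1]
width: 0.0182
gripper_force: 119.9
```

```bash
python3 st.py; python3 - <<'E'
from ov import *
s=state();im=get_image('wrist');g=cv2.cvtColor(im,6).astype(int)
# plate -x edge: strongest dark->bright step down each column; distinguish plate from white fixture
for u in range(240,540,30):
    c=g[40:130,u];d=c[3:]-c[:-3];k=np.argsort(-abs(d))[:3];print(u,[(int(i)+41,int(d[i])) for i in k])
E
```

```text
21.6 [ 0.5698 -0.0663  0.2328] yaw 16.83 z [-0.0061 -0.0044] F [ -6.9 -10.2  -0.1] w 0.0182 T [-2.51  1.48  0.11]
plate mm [ 23.26 -27.34] F plate [-9.6 -7.7]
blank in plate [ 21.83 -27.82] 0.0323
240 [(42, 128), (41, 120), (76, -76)]
270 [(114, 84), (95, -83), (115, 81)]
300 [(41, 94), (71, -77), (42, 74)]
330 [(41, 114), (90, -85), (89, -84)]
360 [(41, 133), (92, -82), (71, -79)]
390 [(41, 121), (42, 64), (71, -60)]
420 [(41, 93), (42, 93), (72, -75)]
450 [(41, 126), (42, 119), (71, -79)]
480 [(43, 70), (42, 64), (44, 47)]
510 [(44, 70), (43, 67), (45, 50)]
```

jog_arm:
  series: "0 -0.0015 0.006 0 0 0 0;0 0 0 0 0 0 0;0 0 0 0 0 0 0;0 0 0 0 0 0 0;0 0 0 0 0 0 0;0 0 0 0 0 0 0;0 0 0 0 0 0 0;0 0 0 0 0 0 0"

```text
t: 22.32
tool_pos: [0.5696, -0.066, 0.2328]
tcp_rot: [[-0.957, -0.289, -0.005], [-0.289, 0.957, -0.006], [0.007, -0.004, -1.0]]
force: [-5.7, -13.2, -1.2]
width: 0.0185
gripper_force: 119.3
```

```bash
python3 st.py
```

```text
22.32 [ 0.5696 -0.066   0.2328] yaw 16.8 z [-0.0054 -0.0057] F [ -5.7 -13.2  -1.2] w 0.0185 T [-3.06  1.41  0.17]
plate mm [ 23.23 -26.99] F plate [ -9.4 -11. ]
blank in plate [ 21.85 -27.75] 0.0323
```

Pressed with 9 N and 11 N on the two stops, stable and nearly upright. Handing in.

```bash
python3 -c "
from bench import *
print(job_done())"
```

```text
the job is handed in; nothing more can be done
None
```

The job is handed in at about 22 s of the 72 s limit, but no verdict came back. By force and pose readings, the plate is seated over both dowels and the square brass blank is held pressed into the corner, with a measured side load of about 9 N toward the short stop and 11 N toward the long stop.

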